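Load the seal-label reel and hold the labeller's sprung hood at its balance point

TASK

Load the small full reel of seal labels on the bench labeller: lower it over the upright unwind spindle right down until it lies flat on the round reel plate, and only then let go of it. Then take the clear hood by its handle and raise it past its balance point until you feel the spring take it, but keep it in hand so that it does not run back to its stop; ease it back to just below the balance point and finish still holding it there, steady and ready to shut, while I look over the web path. Leave the two bottles and the bare cardboard core where they stand.

Things in the scene. Friction and masses are not known exactly. Their poses are not given: they have to be found in the camera images.
- labeller: Bench labeller, fixed: white cabinet, steel deck 270 mm deep (x) by 410 wide (y), 75 mm above the table. Origin under its centre on the table; x points away from its front panel, y to the left seen from the robot. Unwind spindle on the left (+y) half of the deck, hood over the right half; a 54 mm high guide roller stands at x -85, y +58 mm, clear of the reel plate.
- seat (a point): Centre of the reel plate's upper face at the foot of the unwind spindle, 80 mm above the table; z up. The plate is an aluminium disc 120 mm across; the spindle is a fixed round steel shaft 22 mm across and 67 mm high, its top 9 mm tapered to 10 mm across. The closed hood's left wall stands 95 mm to the right of the spindle's axis.
- spindle_tip (a point): Top centre of the unwind spindle, 67 mm above seat.
- reel: The small full reel of seal labels: a white paper roll 60 mm across and 50 mm high, wound on a brown cardboard core with a 26 mm bore (core 52 mm high), standing on the table with its bore upright; 0.08 to 0.17 kg, stiff. Origin at the centre of its underside, z along the bore.
- hood (a joint): Hood angle, rad: 0 closed, growing as its front edge rises, stop at 1.6. Clear cover in an aluminium frame, 185 mm deep, 206 wide, 75 high, 0.8 kg, hinged along its far lower edge, with a spring in the hinge. Balance point at 0.90 rad (52 degrees): below it the hood falls shut by itself (2.5 N at the handle when closed, under 0.8 N just below balance), above it the spring throws it open.
- handle (a point): Middle of the hood's bow handle: round steel bar 12 mm across, 120 long, along the labeller's y, 50 mm in front of the hood's face, on a rod at either end, clear all round between them. It swings about hood_hinge: closed, 235 mm nearer the front than the hinge and 55 higher (138 above the table; hood top 25 mm above the bar); at balance 103 nearer the front and 218 higher.
- hood_hinge (a point): Point on the hood's hinge axis (which runs along the labeller's y) in the plane of the handle's middle, 83 mm above the table. Its axes turn with the hood.
- core: Bare cardboard core, 32 mm across, bore 26 mm, 52 mm high, standing upright; to be left alone. Origin at the centre of its underside.
- bottle: Filled black square bottle with a black cap, 62 mm square, 185 mm high; to be left alone. Origin at the centre of its underside.
- bottle2: A second such bottle, farther back, to the right of the labeller; to be left alone. Origin at the centre of its underside.
There are look-alikes about, which are no part of the job. Several things have the shape of the reel; the one meant has the colours described above.

How it is judged:
On the way, in this order (a step that is already met when the one before it is completed fails the run):
1. the reel sits flat on the reel plate, over the spindle, and is let go (horizontal distance between reel and seat below 0.006 m and z of reel in the frame of seat between -0.004 and 0.004 m and angle between reel's own z axis and vertical below 0.06 rad and contact force between reel and the fingers below 0.1 N), for 0.2 s.
2. the hood is raised past its balance point (over 0.95 rad) (value of joint hood above 0.95 rad), for 0.1 s.
At the end, for the whole second after the job is handed in: The fingers hold the hood still between 0.68 and 0.89 rad, just below its balance point at 0.90, with nothing else bearing on it; the reel sits over the spindle flat on the reel plate (within 4 mm in height, 6 mm sideways), let go (all of step 1 and value of joint hood between 0.68 and 0.89 rad and velocity of joint hood between -0.08 and 0.08 rad/s and contact force between hood and the fingers above 0.02 N and contact force between hood and reel below 0.1 N and contact force between hood and core below 0.1 N and contact force between hood and bottle below 0.1 N and contact force between hood and bottle2 below 0.1 N and contact force between reel and anything else above 0.2 N); the arm keeps its last pose, push and grip.
It fails at once if the hood runs away towards its stop (over 1.4 rad) (value of joint hood above 1.4 rad).
It fails at once if the reel is let go on the spindle while still more than 15 mm above the plate (horizontal distance between reel and seat below 0.02 m and z of reel in the frame of seat above 0.015 m and contact force between reel and the fingers below 0.05 N).
It fails at once if a bottle or the bare core is moved by more than 20 mm (distance of any of core, bottle, bottle2 from where it was at the start of the episode above 0.02 m).
It also fails if it takes over 58 s, if anything falls off the work surface, if the arm or the gripper's body presses on something with over 40 N, if the wrist force passes 120 N, or if a joint passes its speed limit or range.

ROBOT

A 7-joint arm with a two-finger parallel gripper is mounted at the origin on the work surface. World frame = base frame: x ahead of the robot, y to its left, z up, the work surface at z = 0. Lengths are in m, angles in rad, forces in N, time in s.
With the tool pointing down it reaches from about 0.4 to 0.75 m from the base axis. Payload 19.5 kg.
Tool frame: the origin (TCP) lies at the very end of the fingers, on their centre line; the grasp point (between the pads) lies behind it (bot.tcp_to_grasp is the z of the grasp point in the tool frame, in m); z points along the fingers, y is the line along which they close (so a half turn about z gives the same grasp; the last joint's range is limited). The gripper opens to 85 mm and grips with 20 to 120 N. Pads are 22 mm wide; open, the fingers measure 114 mm over their backs; the gripper's body (76 mm by 85 mm) begins 54 mm behind the grasp point. The pads swing forward as they close: fully open they stand 13 mm farther back than shut.
Start: joints at [1.059, 0.707, -0.028, 1.485, 0.022, 0.951, -0.075], TCP at [0.26, -0.513, 0.231] pointing down, gripper open.
Joint ranges: [-2.71, 2.71], [-0.32, 2.16], [-1.57, 1.52], [0, 2.45], [-1.46, 4.6], [0, 2.02], [-2.83, 2.83]. Speed limits (rad/s): [1.89, 1.89, 2.57, 2.57, 3.01, 3.01, 3.01].

INTERFACE

Orientations are given as [roll, pitch, yaw] about the fixed x, y, z axes, in that order (R = Rz(yaw) Ry(pitch) Rx(roll)).
In Python, from rig import get_obs, imaging, job, bot gives the robot as it stands. The module is installed in compiled form; this text tells all that it offers.
- The arm moves only by the shell command python3 -m jog 'ROWS' [FORCE]. ROWS is JSON, a list of rows, each an object with "gripper": the closure, from -1 (fully open) to 1 (shut), so that 0 is half open; "travel": the shift along the tool's x, y, z in mm, a list of three; "angular": the turn, a rotation vector about the tool's x, y, z in degrees, a list of three. In form: [{"gripper": gripper, "travel": [x, y, z], "angular": [wx, wy, wz]}, ...]. A call has exactly 8 rows; each row shifts and turns the commanded pose from where the row before left it, along the tool's axes as they then stand; what a row does not reach is not made up. A row lasts 1/10 s, in which the tool goes at most 50 mm and 8.59 degrees, less where a joint would pass 70% of its speed; a pose out of reach is approached as far as the arm can. A call is refused whole if a number of a shift passes 50 or a number of a turn 8.59, either way. A call with a gripper value outside its range is refused whole. The fingers move at their own pace and stop on an object; FORCE is the grip in N (left out, the last holds). Time passes only in rows, so rows that do not move let the fingers close, or fill a call up. It gives the time, the measured TCP pose, the force, the opening and the grip force at its end, in the units of the state.
- get_obs(): the state, without advancing time (a new reading comes with each control period).
- imaging.camera(name): name is "side" or "top"; returns a dict with "image" (384x512x3 uint8, red, green, blue), "z_map" (384x512 float32, m along the optical axis (not along the pixel's ray), 0 where there is no reading), "fx", "fy", "cx", "cy" (pixels), "dist" ([k1, k2, p1, p2, k3] as OpenCV has them; the pictures are not rectified), "view" (4x4, takes a point from world to camera coordinates). Camera axes: x right, y down, z forward; pixel columns grow to the right and rows downward; lengths in m; the calibration is good to about 2 mm. A picture is of the moment at which its call begins.
- job.finish_job(): hands the job in; it is judged then, once.
The state is a dict: "time_s": time; "q": joint angles; "qd": joint speeds; "joint_torque": joint torques, N m; "position": TCP position; "eef_rot": TCP orientation; "ft_force": force on the tool from outside, world axes, zero at the start; "moment": the same for the moment, N m; "opening": finger opening in m; "gripper_force": force on a finger pad.
Only numpy, scipy, OpenCV 4.12 (cv2) and the standard library are available. Lean on these libraries where they do the work, as an engineer would, in place of code of your own. Each camera call takes 0.05 s, during which the arm holds its last target. There are 200 camera calls.

## Working session

There is one attempt and no reset: what is moved stays moved. The work goes in short steps, Python scripts to look and compute and a shell command to move; the robot and the scene stay as the last step left them, time stands still between calls to the robot, and variables do not carry over. Pictures are saved under pics/ and viewed, at most 10 in all, crops included, and the job is handed in when it is done.

```bash
mkdir -p pics; cat > h.py <<'E'
import numpy as np, cv2
from rig import get_obs, imaging, job, bot
def cam(n):
    return imaging.camera(n)
def K(c): return np.array([[c['fx'],0,c['cx']],[0,c['fy'],c['cy']],[0,0,1.]])
def ray(c,u,v):
    p=cv2.undistortPoints(np.array([[[u,v]]],float),K(c),np.array(c['dist'],float))[0,0]
    R=np.array(c['view'])[:3,:3];t=np.array(c['view'])[:3,3]
    return -R.T@t, R.T@np.array([p[0],p[1],1.])
def onz(c,u,v,z):
    o,d=ray(c,u,v); return o+d*(z-o[2])/d[2]
def cloud(c):
    h,w=c['z_map'].shape
    uv=np.stack(np.meshgrid(np.arange(w),np.arange(h)),-1).reshape(-1,1,2).astype(float)
    p=cv2.undistortPoints(uv,K(c),np.array(c['dist'],float))[:,0]
    z=c['z_map'].reshape(-1,1); P=np.hstack([p*z,z])
    V=np.array(c['view']); W=(P-V[:3,3])@V[:3,:3]
    W[z[:,0]==0]=np.nan
    return W.reshape(h,w,3)
def save(c,name,box=None,s=1):
    im=c['image'][:,:,::-1]
    if box: im=im[box[1]:box[3],box[0]:box[2]]
    cv2.imwrite('pics/'+name,cv2.resize(im,None,fx=s,fy=s,interpolation=cv2.INTER_CUBIC))
E
python3 - <<'E'
from h import *
import pickle
d={}
for n in('top','side'):
    c=cam(n); d[n]=c; save(c,n+'0.png',s=1.5)
    print(n,c['fx'],c['dist'],ray(c,256,192))
pickle.dump(d,open('c0.pkl','wb'))
print(get_obs(),bot.tcp_to_grasp)
E
```

```text
top 379.3030155712405 [-0.03061251  0.          0.          0.          0.        ] (array([ 0.32319417, -0.0096016 ,  1.0957907 ]), array([ 0.19571511,  0.00349129, -0.98065996]))
side 375.5820981038523 [-0.0711355  0.         0.         0.         0.       ] (array([-0.03815647,  0.86715528,  0.92707951]), array([ 0.43632093, -0.65571455, -0.61618826]))
{'time_s': 0.1, 'q': array([ 1.05929094,  0.70701507, -0.02761198,  1.48490584,  0.02199932,
        0.95089926, -0.07551026]), 'qd': array([ 0.00118818, -0.00140379, -0.00142314, -0.00246751,  0.00042584,
       -0.00056265, -0.00067581]), 'joint_torque': array([ 2.34369887e-03, -8.84290552e+01,  1.23659570e+00, -2.36452281e+01,
        1.70282047e-02,  5.11031802e-03,  3.31111842e-06]), 'position': array([ 0.26021223, -0.51251189,  0.23089994]), 'eef_rot': array([-3.14066802e+00,  2.90895171e-05,  4.69789368e-01]), 'ft_force': array([-0.31511698,  0.23373191,  0.04747111]), 'moment': array([-0.03585334,  0.02547495,  0.00669472]), 'gripper_force': 0.0, 'opening': 0.08507915771566742} -0.0187
```

View pics/top0.png

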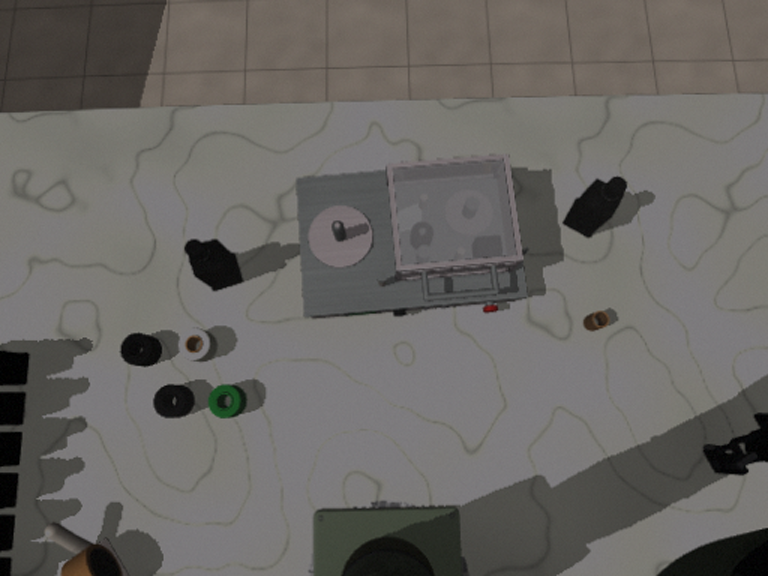

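View pics/side0.png

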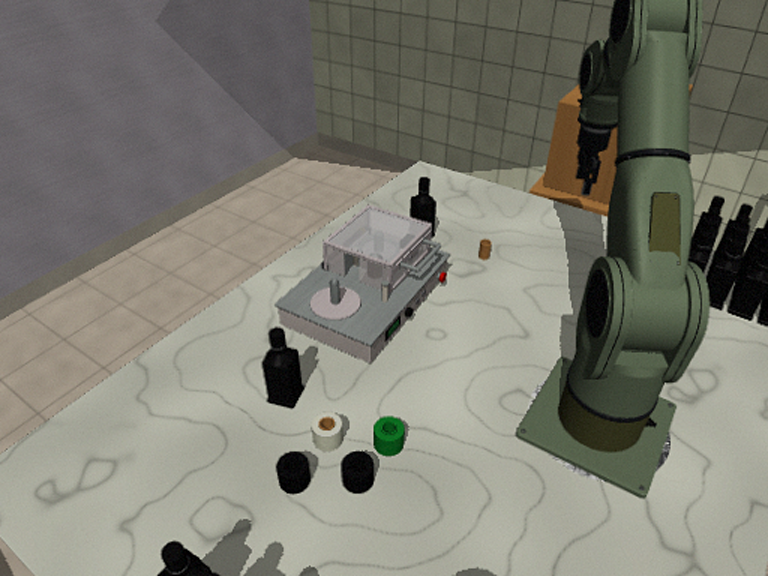

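The top view (full-frame px at 1.5×) shows what could be taken for the reel: white with a brown core (195,344), green (226,400), black (141,349), black (174,400), and the bare core (596,320). I choose the white one. The spindle is at (338,230), the plate at (340,236), and the hood handle bar at about (460,298).

```bash
python3 - <<'E'
from h import *
import pickle
d=pickle.load(open('c0.pkl','rb'))
save(d['side'],'crop.png',(170,260,300,340),5)
for n in d:
    c=d[n]; W=cloud(c); hsv=cv2.cvtColor(c['image'],cv2.COLOR_RGB2HSV)
    d[n+'W']=W
    # reel top ring
    for z0,z1,u0,u1,v0,v1,lab in [(.046,.056,*((115,150,210,250) if n=='top' else (200,235,268,305)),'reel'),(.075,.085,*((195,255,130,185) if n=='top' else (200,245,185,215)),'plate'),(.12,.155,*((215,240,140,165) if n=='top' else (210,235,180,205)),'spindle')]:
        m=np.zeros(W.shape[:2],bool); m[v0:v1,u0:u1]=1
        m&=(W[...,2]>z0)&(W[...,2]<z1)
        P=W[m]; 
        if lab=='plate': # light colour
            S=hsv[m]; print('sat',np.median(S,0))
        if len(P)>4:
            pts=P[:,:2].astype(np.float32); cc,r=cv2.minEnclosingCircle(pts)
            print(n,lab,len(P),'mean',P.mean(0).round(4),'circ',np.round(cc,4),round(r,4),'zmed',np.median(P[:,2]).round(4),'zmax',P[:,2].max().round(4))
c=d['top'];W=d['topW']
# deck and handle
print('deck corners z=.075',[onz(c,u/1.5,v/1.5,.075)[:2].round(4) for u,v in[(297,178),(304,317),(527,300),(552,170)]])
for u,v in[(425,300),(460,298),(495,294),(425,272),(495,268)]: print('handle',(u,v),onz(c,u/1.5,v/1.5,.138).round(4),W[int(v/1.5),int(u/1.5)].round(4))
print('hood corners z .163',[onz(c,u/1.5,v/1.5,.163)[:2].round(4) for u,v in[(387,166),(510,156),(522,262),(397,273)]])
print('reel px z.052',onz(c,195/1.5,344/1.5,.052),'spindle',onz(c,338/1.5,225/1.5,.147),'plate',onz(c,340.5/1.5,236/1.5,.08))
for u,v in[(200,255),(228,262),(596,320),(604,190)]:print('bot/core',onz(c,u/1.5,v/1.5,.1).round(3))
E
```

```text
top reel 291 mean [0.4358 0.3479 0.0495] circ [0.4362 0.3482] 0.0304 zmed 0.0494 zmax 0.0545
sat [170.  17. 116.]
top plate 1927 mean [0.6285 0.0736 0.0784] circ [0.6351 0.0753] 0.1069 zmed 0.0783 zmax 0.0849
top spindle 52 mean [0.6248 0.0734 0.1382] circ [0.6275 0.074 ] 0.0109 zmed 0.1399 zmax 0.1487Traceback (most recent call last):
  File "<stdin>", line 5, in <module>
RuntimeError: dictionary changed size during iteration
```

View pics/crop.png

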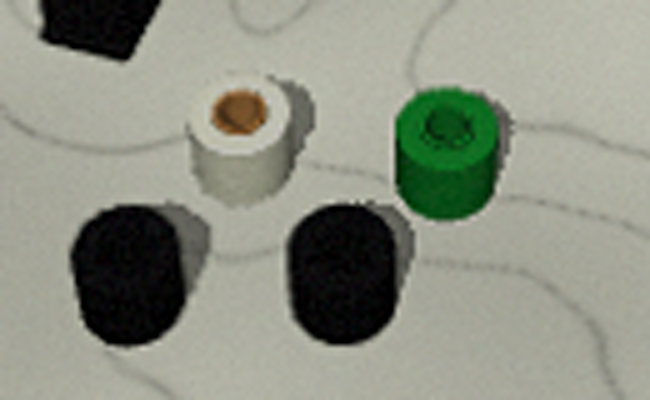

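The crop confirms it: white roll with a brown cardboard core at crop (240,115), green at (447,130), and the two blacks in front.

```bash
python3 - <<'E'
from h import *
import pickle
d=pickle.load(open('c0.pkl','rb'))
for n in ('top','side'):
    c=d[n]; W=cloud(c)
    for z0,z1,u0,u1,v0,v1,lab in [(.046,.056,*((115,150,210,250) if n=='top' else (200,235,268,305)),'reel'),(.12,.155,*((215,240,140,165) if n=='top' else (210,235,180,205)),'spindle')]:
        m=np.zeros(W.shape[:2],bool); m[v0:v1,u0:u1]=1
        m&=(W[...,2]>z0)&(W[...,2]<z1); P=W[m]
        if len(P)>4:
            cc,r=cv2.minEnclosingCircle(P[:,:2].astype(np.float32))
            print(n,lab,len(P),'mean',P.mean(0).round(4),'circ',np.round(cc,4),round(r,4),'zmax',P[:,2].max().round(4))
    # plate by colour: low saturation, bright vs deck
    if n=='top':
        hsv=cv2.cvtColor(c['image'],cv2.COLOR_RGB2HSV)
        a=(hsv[...,0]>=140)&(W[...,2]>.07)&(W[...,2]<.09); k=np.zeros_like(a);k[130:185,195:255]=1;a&=k
        ct=max(cv2.findContours(a.astype(np.uint8),0,2)[0],key=cv2.contourArea)
        q=np.array([onz(c,*p,.08)[:2] for p in ct[:,0]],np.float32);print('plate ell',cv2.fitEllipse(q))
c=d['top'];W=cloud(c)
print('deck corners z=.075',[onz(c,u/1.5,v/1.5,.075)[:2].round(4) for u,v in[(297,178),(304,317),(527,300),(552,170)]])
for u,v in[(425,300),(460,298),(495,294),(425,272),(495,268)]: print('handle',(u,v),onz(c,u/1.5,v/1.5,.138).round(4),W[int(v/1.5),int(u/1.5)].round(4))
print('hood corners z .163',[onz(c,u/1.5,v/1.5,.163)[:2].round(4) for u,v in[(387,166),(510,156),(522,262),(397,273)]])
print('reel px z.052',onz(c,195/1.5,344/1.5,.052),'spindle',onz(c,338/1.5,225/1.5,.147),'plate',onz(c,340.5/1.5,236/1.5,.08))
for lab,(x0,x1,y0,y1,z0) in {'bottle':(.4,.75,.2,.45,.1),'bottle2':(.5,.85,-.5,-.28,.1),'core':(.4,.6,-.45,-.25,.02)}.items():
    m=(W[...,0]>x0)&(W[...,0]<x1)&(W[...,1]>y0)&(W[...,1]<y1)&(W[...,2]>z0);P=W[m];print(lab,P.min(0).round(3),P.max(0).round(3),np.median(P,0).round(3))
S=cloud(d['side'])
for nm,A in(('top',W),('side',S)):
    m=(A[...,0]>.43)&(A[...,0]<.58)&(A[...,1]<.05)&(A[...,1]>-.3)&(A[...,2]>.125)&(A[...,2]<.155);P=A[m];print(nm,len(P));
    b=P[P[:,0]<np.percentile(P[:,0],15)+.008] if len(P) else P
    print(b.min(0).round(3),b.max(0).round(3),b.mean(0).round(3), np.polyfit(b[:,1],b[:,0],1))
E
```

```text
top reel 291 mean [0.4358 0.3479 0.0495] circ [0.4362 0.3482] 0.0304 zmax 0.0545
top spindle 52 mean [0.6248 0.0734 0.1382] circ [0.6275 0.074 ] 0.0109 zmax 0.1487
plate ell ((0.6273358464241028, 0.073311448097229), (0.11693063378334045, 0.11879745870828629), 108.01123809814453)
side reel 263 mean [0.4326 0.3562 0.0504] circ [0.4172 0.3751] 0.0633 zmax 0.0555
side spindle 42 mean [0.6249 0.0794 0.1349] circ [0.6248 0.0776] 0.0113 zmax 0.1473
deck corners z=.075 [array([0.7452, 0.1554]), array([0.4768, 0.1404]), array([ 0.4983, -0.2658]), array([ 0.7492, -0.3324])]
handle (425, 300) [ 0.4917 -0.0758  0.138 ] [ 0.503  -0.0792  0.0742]
handle (460, 298) [ 0.4938 -0.1357  0.138 ] [ 0.4953 -0.1339  0.1391]
handle (495, 294) [ 0.4993 -0.1959  0.138 ] [ 0.4995 -0.1961  0.137 ]
handle (425, 272) [ 0.5408 -0.0776  0.138 ] [ 0.5409 -0.0765  0.1414]
handle (495, 268) [ 0.5449 -0.1987  0.138 ] [ 0.5466 -0.1987  0.1386]
hood corners z .163 [array([ 0.7269, -0.0164]), array([ 0.7403, -0.2329]), array([ 0.5484, -0.24  ]), array([ 0.5345, -0.0287])]
reel px z.052 [0.43453344 0.34535289 0.052     ] spindle [0.62634976 0.07135118 0.147     ] plate [0.62631303 0.07255006 0.08      ]
bottle [0.548 0.278 0.1  ] [0.616 0.34  0.189] [0.575 0.302 0.127]
bottle2 [ 0.637 -0.444  0.1  ] [ 0.711 -0.37   0.188] [ 0.666 -0.398  0.127]
core [ 0.449 -0.42   0.02 ] [ 0.585 -0.25   0.126] [ 0.51  -0.264  0.072]
top 625
[ 0.493 -0.201  0.13 ] [ 0.508 -0.072  0.147] [ 0.501 -0.132  0.141] [-0.0402026   0.49540938]
side 371
[ 0.492 -0.197  0.132] [ 0.509 -0.068  0.147] [ 0.499 -0.123  0.14 ] [-0.03675512  0.49439771]
```

```bash
cat >> h.py <<'E'
from scipy.spatial.transform import Rotation as Ro
def to(x,y,z):
    o=get_obs(); R=Ro.from_euler('xyz',o['eef_rot']).as_matrix(); d=R.T@(np.array([x,y,z])-o['position'])*1000
    print('t',round(o['time_s'],2),'pos',o['position'].round(4),'rpy',o['eef_rot'].round(3),'F',o['ft_force'].round(1),'open',round(o['opening'],4),'gf',round(o['gripper_force'],1),'-> travel mm',d.round(1),'q',o['q'].round(2)); return R
E
python3 -m jog '[{"gripper":-1,"travel":[34,-28,-5],"angular":[0,0,0]},{"gripper":-1,"travel":[34,-28,-5],"angular":[0,0,0]},{"gripper":-1,"travel":[34,-28,0],"angular":[0,0,0]},{"gripper":-1,"travel":[34,-28,0],"angular":[0,0,0]},{"gripper":-1,"travel":[34,-28,0],"angular":[0,0,0]},{"gripper":-1,"travel":[34,-28,0],"angular":[0,0,0]},{"gripper":-1,"travel":[34,-28,0],"angular":[0,0,0]},{"gripper":-1,"travel":[34,-28,0],"angular":[0,0,0]}]' 40
python3 -m jog '[{"gripper":-1,"travel":[29,-24,0],"angular":[0,0,0]},{"gripper":-1,"travel":[29,-24,0],"angular":[0,0,0]},{"gripper":-1,"travel":[29,-24,0],"angular":[0,0,0]},{"gripper":-1,"travel":[29,-24,0],"angular":[0,0,0]},{"gripper":-1,"travel":[18,-40,0],"angular":[0,0,0]},{"gripper":-1,"travel":[18,-40,0],"angular":[0,0,0]},{"gripper":-1,"travel":[18,-40,0],"angular":[0,0,0]},{"gripper":-1,"travel":[18,-40,0],"angular":[0,0,0]}]'
python3 -c "
from h import *
to(.4355,.348,.15)"
```

```text
time_s: 0.9
position: [0.4018, -0.1881, 0.2413]
eef_rot: [-3.141, 0.0, 0.47]
ft_force: [2.0, -0.7, 0.4]
opening: 0.0855
gripper_force: 0.0
time_s: 1.7
position: [0.4527, 0.1253, 0.2412]
eef_rot: [-3.141, 0.0, 0.47]
ft_force: [1.5, -1.5, -0.1]
opening: 0.0853
gripper_force: 0.0
t 1.7 pos [0.4527 0.1253 0.2412] rpy [-3.141  0.     0.47 ] F [ 1.5 -1.5 -0.1] open 0.0853 gf 0.0 -> travel mm [  85.5 -206.4   91.2] q [-0.38  0.54  0.08  1.84 -0.06  0.76 -1.38]
```

```bash
python3 -m jog '[{"gripper":-1,"travel":[14,-34,0],"angular":[0,0,0]},{"gripper":-1,"travel":[14,-34,0],"angular":[0,0,0]},{"gripper":-1,"travel":[14,-34,0],"angular":[0,0,0]},{"gripper":-1,"travel":[14,-34,10],"angular":[0,0,0]},{"gripper":-1,"travel":[14,-34,20],"angular":[0,0,0]},{"gripper":-1,"travel":[14,-34,30],"angular":[0,0,0]},{"gripper":-1,"travel":[0,0,30],"angular":[0,0,0]},{"gripper":-1,"travel":[0,0,0],"angular":[0,0,0]}]'
python3 - <<'E'
from h import *
to(.4355,.348,.012)
c=cam('side'); W=cloud(c); hsv=cv2.cvtColor(c['image'],cv2.COLOR_RGB2HSV)
save(c,'s1.png',(150,200,320,340),4)
to(.4355,.348,.012)
# roll by colour and top height
c2=cam('top');save(c2,'t1.png',(70,180,200,300),4)
E
```

```text
time_s: 2.5
position: [0.4341, 0.343, 0.1482]
eef_rot: [3.14, 0.006, 0.471]
ft_force: [0.7, -0.6, 0.6]
opening: 0.0853
gripper_force: 0.0
t 2.5 pos [0.4341 0.343  0.1482] rpy [3.14  0.006 0.471] F [ 0.7 -0.6  0.6] open 0.0853 gf 0.0 -> travel mm [  4.2  -4.  136.2] q [-0.78  0.79  0.09  1.66 -0.1   0.7  -1.73]
t 2.55 pos [0.4353 0.3427 0.1505] rpy [3.141e+00 3.000e-03 4.700e-01] F [ 0.3 -0.2  1. ] open 0.0852 gf 0.0 -> travel mm [  3.   -4.7 138.5] q [-0.77  0.79  0.09  1.66 -0.1   0.7  -1.73]
```

View pics/s1.png

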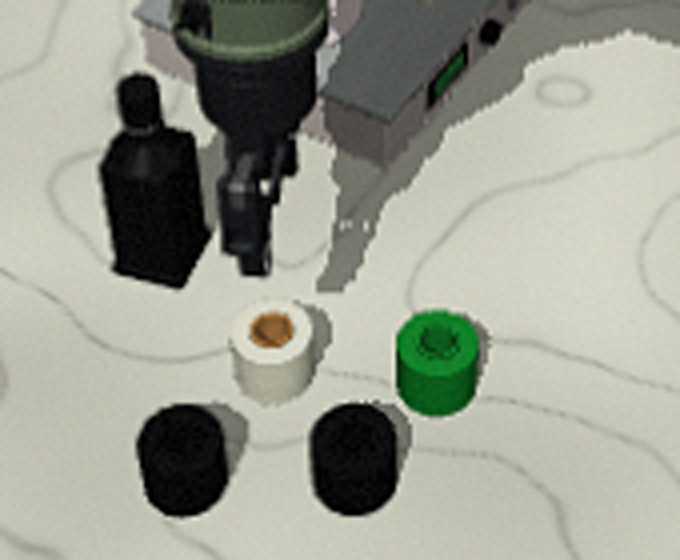

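The side crop shows the fingers (245,265) standing over the white reel (272,345), clear of the bottle (155,200). I lower, close, and look at the state.

```bash
python3 -m jog '[{"gripper":-1,"travel":[3,-5,10],"angular":[0,0,0]},{"gripper":-1,"travel":[0,0,25],"angular":[0,0,0]},{"gripper":-1,"travel":[0,0,30],"angular":[0,0,0]},{"gripper":-1,"travel":[0,0,30],"angular":[0,0,0]},{"gripper":-1,"travel":[0,0,25],"angular":[0,0,0]},{"gripper":-1,"travel":[0,0,16],"angular":[0,0,0]},{"gripper":-1,"travel":[0,0,0],"angular":[0,0,0]},{"gripper":-1,"travel":[0,0,0],"angular":[0,0,0]}]'
python3 -m jog '[{"gripper":1,"travel":[0,0,0],"angular":[0,0,0]},{"gripper":1,"travel":[0,0,0],"angular":[0,0,0]},{"gripper":1,"travel":[0,0,0],"angular":[0,0,0]},{"gripper":1,"travel":[0,0,0],"angular":[0,0,0]},{"gripper":1,"travel":[0,0,0],"angular":[0,0,0]},{"gripper":1,"travel":[0,0,0],"angular":[0,0,0]},{"gripper":1,"travel":[0,0,0],"angular":[0,0,0]},{"gripper":1,"travel":[0,0,0],"angular":[0,0,0]}]' 40
python3 -c "
from h import *
to(.4355,.348,.2)"
```

```text
time_s: 3.4
position: [0.4367, 0.3496, 0.0163]
eef_rot: [-3.141, -0.001, 0.469]
ft_force: [1.2, -0.7, 2.1]
opening: 0.0854
gripper_force: 0.0
time_s: 4.2
position: [0.4366, 0.3497, 0.0167]
eef_rot: [-3.141, -0.002, 0.47]
ft_force: [-1.9, -1.2, 15.6]
opening: 0.0597
gripper_force: 39.9
t 4.2 pos [0.4366 0.3497 0.0167] rpy [-3.141e+00 -2.000e-03  4.700e-01] F [-1.9 -1.2 15.6] open 0.0597 gf 39.9 -> travel mm [  -1.4    0.9 -183.3] q [-0.76  1.01  0.06  1.72 -0.12  0.42 -1.72]
```

```bash
python3 -m jog '[{"gripper":1,"travel":[0,0,-15],"angular":[0,0,0]},{"gripper":1,"travel":[0,0,-30],"angular":[0,0,0]},{"gripper":1,"travel":[0,0,-40],"angular":[0,0,0]},{"gripper":1,"travel":[0,0,-40],"angular":[0,0,0]},{"gripper":1,"travel":[0,0,-40],"angular":[0,0,0]},{"gripper":1,"travel":[0,0,-40],"angular":[0,0,0]},{"gripper":1,"travel":[0,0,-15],"angular":[0,0,0]},{"gripper":1,"travel":[0,20,0],"angular":[0,0,0]}]'
python3 -m jog '[{"gripper":1,"travel":[6,40,0],"angular":[0,0,0]},{"gripper":1,"travel":[6,40,0],"angular":[0,0,0]},{"gripper":1,"travel":[6,40,0],"angular":[0,0,0]},{"gripper":1,"travel":[6,40,0],"angular":[0,0,0]},{"gripper":1,"travel":[6,40,0],"angular":[0,0,0]},{"gripper":1,"travel":[6,40,0],"angular":[0,0,0]},{"gripper":1,"travel":[6,40,0],"angular":[0,0,0]},{"gripper":1,"travel":[2,20,0],"angular":[0,0,0]}]'
python3 -m jog '[{"gripper":1,"travel":[0,10,0],"angular":[0,0,0]},{"gripper":1,"travel":[0,0,0],"angular":[0,0,0]},{"gripper":1,"travel":[0,0,0],"angular":[0,0,0]},{"gripper":1,"travel":[0,0,0],"angular":[0,0,0]},{"gripper":1,"travel":[0,0,0],"angular":[0,0,0]},{"gripper":1,"travel":[0,0,0],"angular":[0,0,0]},{"gripper":1,"travel":[0,0,0],"angular":[0,0,0]},{"gripper":1,"travel":[0,0,0],"angular":[0,0,0]}]'
python3 - <<'E'
from h import *
to(.627,.0735,.18)
c=cam('side');W=cloud(c);save(c,'s2.png',(170,100,300,220),5)
m=(np.abs(W[...,0]-.627)<.06)&(np.abs(W[...,1]-.08)<.07)&(W[...,2]>.19)&(W[...,2]<.3)
hsv=cv2.cvtColor(c['image'],cv2.COLOR_RGB2HSV); m&=(hsv[...,2]>90)&(hsv[...,1]<60)
P=W[m];v,u=np.where(m);print(len(P),P.min(0).round(3),P.max(0).round(3),u.min(),u.max(),v.min(),v.max())
E
```

```text
time_s: 5.0
position: [0.4446, 0.3335, 0.2388]
eef_rot: [-3.139, -0.004, 0.473]
ft_force: [0.7, 0.4, -1.1]
opening: 0.0592
gripper_force: 43.5
time_s: 5.8
position: [0.6214, 0.0802, 0.2364]
eef_rot: [3.14, -0.0, 0.467]
ft_force: [-0.7, 0.3, -1.3]
opening: 0.0596
gripper_force: 43.5
time_s: 6.6
position: [0.6247, 0.0751, 0.2353]
eef_rot: [-3.141, 0.0, 0.47]
ft_force: [-0.1, -0.2, -0.8]
opening: 0.0594
gripper_force: 43.5
t 6.6 pos [0.6247 0.0751 0.2353] rpy [-3.141  0.     0.47 ] F [-0.1 -0.2 -0.8] open 0.0594 gf 43.5 -> travel mm [ 1.3  2.4 55.3] q [-0.2   0.8   0.07  1.26 -0.06  1.09 -1.23]
193 [0.594 0.042 0.218] [0.647 0.114 0.278] 212 230 149 174
```

View pics/s2.png

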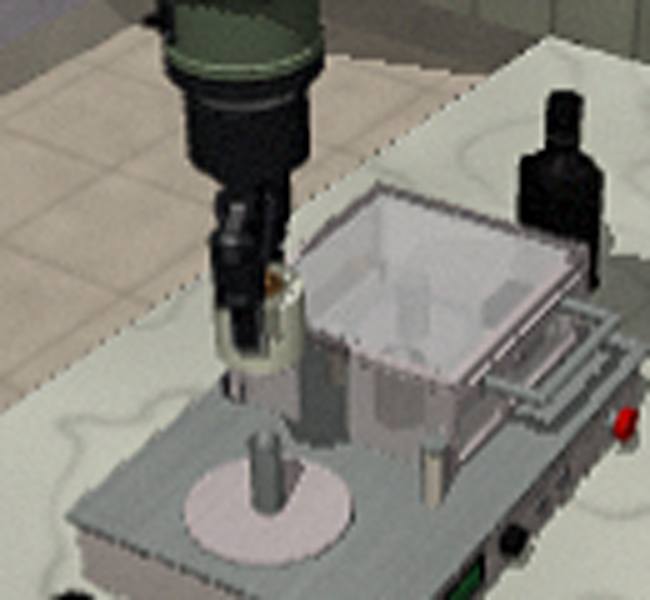

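The crop shows the reel (260,325) gripped upright above the spindle tip (263,437), with the guide roller at (433,475). The side camera looks almost along tool y, so I compare lateral offsets there.

```bash
python3 - <<'E'
from h import *
c=cam('side');W=cloud(c);im=c['image'].astype(float)
f=ray(c,222,175)[1][:2];f/=np.linalg.norm(f);L=np.array([-f[1],f[0]])
S=np.array([.627,.0735])
def lat(u,v):
    o,d=ray(c,u,v); s=((S-o[:2])@f)/(d[:2]@f); p=o+d*s; return round((p[:2]-S)@L*1000,1),round(p[2],3)
print('L',L,'toolx.L',L@[.891,.453],'tooly.L',L@[.453,-.891])
g=im.sum(2)
def show(v,u0,u1): print(v,g[v,u0:u1].astype(int).tolist())
for v in(158,162,166,170): show(v,206,238)
for v in(188,191,194,197): show(v,212,236)
for v in(160,166,170,190,195): print(v,'lat/px',lat(222,v),lat(223,v))
E
```

```text
L [0.76591756 0.64293879] toolx.L 0.9736838199677352 tooly.L -0.22589780595003345
158 [473, 441, 464, 506, 513, 539, 550, 97, 17, 43, 53, 51, 34, 36, 29, 15, 15, 130, 174, 230, 290, 432, 424, 587, 319, 484, 468, 455, 446, 453, 440, 452]
162 [490, 508, 516, 515, 510, 517, 446, 282, 316, 336, 58, 32, 1, 21, 12, 132, 108, 313, 282, 263, 423, 384, 349, 314, 239, 446, 452, 451, 464, 501, 517, 479]
166 [513, 518, 511, 505, 520, 522, 539, 320, 373, 413, 249, 59, 56, 67, 35, 100, 204, 204, 283, 272, 376, 387, 360, 329, 257, 238, 276, 340, 280, 424, 478, 512]
170 [517, 520, 521, 521, 521, 519, 540, 399, 370, 396, 406, 341, 216, 205, 205, 223, 281, 246, 435, 428, 413, 390, 356, 316, 244, 216, 215, 205, 216, 200, 209, 216]
188 [388, 393, 380, 386, 388, 386, 396, 309, 214, 308, 402, 346, 285, 187, 366, 396, 404, 271, 284, 284, 209, 209, 222, 196]
191 [386, 385, 398, 384, 402, 397, 424, 401, 253, 276, 287, 292, 295, 214, 357, 426, 385, 375, 453, 404, 395, 387, 386, 377]
194 [471, 511, 498, 510, 504, 506, 512, 526, 250, 267, 282, 282, 291, 228, 189, 301, 304, 298, 383, 513, 503, 506, 507, 528]
197 [499, 497, 511, 499, 498, 515, 519, 532, 305, 257, 282, 271, 284, 210, 206, 298, 284, 521, 517, 503, 501, 510, 510, 499]
160 lat/px (np.float64(-2.1), np.float64(0.253)) (np.float64(-5.3), np.float64(0.253))
166 lat/px (np.float64(-0.9), np.float64(0.23)) (np.float64(-4.2), np.float64(0.229))
170 lat/px (np.float64(-0.2), np.float64(0.214)) (np.float64(-3.5), np.float64(0.213))
190 lat/px (np.float64(3.9), np.float64(0.13)) (np.float64(0.4), np.float64(0.129))
195 lat/px (np.float64(5.0), np.float64(0.108)) (np.float64(1.5), np.float64(0.107))
```

Both estimates agree: the shift is about +3 mm along tool x and +2.4 mm along tool y. I lower to just above the tip, then a little over it.

```bash
python3 -m jog '[{"gripper":1,"travel":[3,2.4,5],"angular":[0,0,0]},{"gripper":1,"travel":[0,0,15],"angular":[0,0,0]},{"gripper":1,"travel":[0,0,20],"angular":[0,0,0]},{"gripper":1,"travel":[0,0,16],"angular":[0,0,0]},{"gripper":1,"travel":[0,0,10],"angular":[0,0,0]},{"gripper":1,"travel":[0,0,0],"angular":[0,0,0]},{"gripper":1,"travel":[0,0,0],"angular":[0,0,0]},{"gripper":1,"travel":[0,0,0],"angular":[0,0,0]}]'
python3 -m jog '[{"gripper":1,"travel":[0,0,4],"angular":[0,0,0]},{"gripper":1,"travel":[0,0,4],"angular":[0,0,0]},{"gripper":1,"travel":[0,0,4],"angular":[0,0,0]},{"gripper":1,"travel":[0,0,3],"angular":[0,0,0]},{"gripper":1,"travel":[0,0,0],"angular":[0,0,0]},{"gripper":1,"travel":[0,0,0],"angular":[0,0,0]},{"gripper":1,"travel":[0,0,0],"angular":[0,0,0]},{"gripper":1,"travel":[0,0,0],"angular":[0,0,0]}]'
python3 -c "
from h import *
to(.627,.0735,.0967)"
```

```text
time_s: 7.5
position: [0.6289, 0.0742, 0.1701]
eef_rot: [3.141, -0.001, 0.47]
ft_force: [-0.5, -0.0, -1.5]
opening: 0.0593
gripper_force: 43.5
time_s: 8.3
position: [0.6286, 0.0742, 0.1545]
eef_rot: [-3.142, -0.0, 0.47]
ft_force: [0.1, -0.0, -1.0]
opening: 0.0595
gripper_force: 43.5
t 8.3 pos [0.6286 0.0742 0.1545] rpy [-3.142 -0.     0.47 ] F [ 0.1 -0.  -1. ] open 0.0595 gf 43.5 -> travel mm [-1.7 -0.1 57.8] q [-0.19  0.89  0.06  1.35 -0.06  0.91 -1.22]
```

```bash
python3 -m jog '[{"gripper":1,"travel":[0,0,3],"angular":[0,0,0]},{"gripper":1,"travel":[0,0,3],"angular":[0,0,0]},{"gripper":1,"travel":[0,0,3],"angular":[0,0,0]},{"gripper":1,"travel":[0,0,3],"angular":[0,0,0]},{"gripper":1,"travel":[0,0,0],"angular":[0,0,0]},{"gripper":1,"travel":[0,0,0],"angular":[0,0,0]},{"gripper":1,"travel":[0,0,0],"angular":[0,0,0]},{"gripper":1,"travel":[0,0,0],"angular":[0,0,0]}]'
python3 -c "
from h import *
to(.627,.0735,.0967);print(get_obs()['moment'])"
```

```text
time_s: 9.1
position: [0.6286, 0.0742, 0.1424]
eef_rot: [-3.142, -0.0, 0.47]
ft_force: [-0.3, 0.1, -1.2]
opening: 0.0591
gripper_force: 43.5
t 9.1 pos [0.6286 0.0742 0.1424] rpy [-3.142 -0.     0.47 ] F [-0.3  0.1 -1.2] open 0.0591 gf 43.5 -> travel mm [-1.7 -0.1 45.7] q [-0.19  0.9   0.06  1.36 -0.06  0.88 -1.22]
[-0.04120746 -0.03002574 -0.01708275]
```

Free on the straight part of the spindle. I lower on to near the plate.

```bash
python3 -m jog '[{"gripper":1,"travel":[0,0,6],"angular":[0,0,0]},{"gripper":1,"travel":[0,0,8],"angular":[0,0,0]},{"gripper":1,"travel":[0,0,8],"angular":[0,0,0]},{"gripper":1,"travel":[0,0,8],"angular":[0,0,0]},{"gripper":1,"travel":[0,0,6],"angular":[0,0,0]},{"gripper":1,"travel":[0,0,4],"angular":[0,0,0]},{"gripper":1,"travel":[0,0,0],"angular":[0,0,0]},{"gripper":1,"travel":[0,0,0],"angular":[0,0,0]}]'
python3 -m jog '[{"gripper":1,"travel":[0,0,2],"angular":[0,0,0]},{"gripper":1,"travel":[0,0,2],"angular":[0,0,0]},{"gripper":1,"travel":[0,0,1],"angular":[0,0,0]},{"gripper":1,"travel":[0,0,1],"angular":[0,0,0]},{"gripper":1,"travel":[0,0,0],"angular":[0,0,0]},{"gripper":1,"travel":[0,0,0],"angular":[0,0,0]},{"gripper":1,"travel":[0,0,0],"angular":[0,0,0]},{"gripper":1,"travel":[0,0,0],"angular":[0,0,0]}]'
python3 -c "
from h import *
to(.627,.0735,.0967)"
```

```text
time_s: 9.9
position: [0.6286, 0.0742, 0.1025]
eef_rot: [3.142, -0.0, 0.47]
ft_force: [-0.8, 0.2, -1.3]
opening: 0.0596
gripper_force: 43.5
time_s: 10.7
position: [0.6285, 0.0742, 0.0969]
eef_rot: [-3.142, -0.0, 0.47]
ft_force: [-4.1, 0.2, 9.5]
opening: 0.0592
gripper_force: 44.3
t 10.7 pos [0.6285 0.0742 0.0969] rpy [-3.142 -0.     0.47 ] F [-4.1  0.2  9.5] open 0.0592 gf 44.3 -> travel mm [-1.6 -0.1  0.2] q [-0.19  0.96  0.05  1.4  -0.06  0.78 -1.22]
```

Contact at the expected height (9.5 N). I release, then rise.

```bash
python3 -m jog '[{"gripper":-1,"travel":[0,0,0],"angular":[0,0,0]},{"gripper":-1,"travel":[0,0,0],"angular":[0,0,0]},{"gripper":-1,"travel":[0,0,0],"angular":[0,0,0]},{"gripper":-1,"travel":[0,0,0],"angular":[0,0,0]},{"gripper":-1,"travel":[0,0,0],"angular":[0,0,0]},{"gripper":-1,"travel":[0,0,0],"angular":[0,0,0]},{"gripper":-1,"travel":[0,0,0],"angular":[0,0,0]},{"gripper":-1,"travel":[0,0,0],"angular":[0,0,0]}]'
python3 -m jog '[{"gripper":-1,"travel":[0,0,-10],"angular":[0,0,0]},{"gripper":-1,"travel":[0,0,-20],"angular":[0,0,0]},{"gripper":-1,"travel":[0,0,-30],"angular":[0,0,0]},{"gripper":-1,"travel":[0,0,-40],"angular":[0,0,0]},{"gripper":-1,"travel":[0,0,-40],"angular":[0,0,0]},{"gripper":-1,"travel":[-25,0,-20],"angular":[0,0,0]},{"gripper":-1,"travel":[-40,0,0],"angular":[0,0,0]},{"gripper":-1,"travel":[-40,0,0],"angular":[0,0,0]}]'
python3 - <<'E'
from h import *
c=cam('side');save(c,'s3.png',(170,100,300,220),5)
to(.495,-.136,.22)
c=cam('top');save(c,'t3.png',(190,90,360,220),4)
E
```

```text
time_s: 11.5
position: [0.6285, 0.0742, 0.0963]
eef_rot: [-3.141, 0.0, 0.47]
ft_force: [0.4, 0.6, -0.1]
opening: 0.0853
gripper_force: 0.0
time_s: 12.3
position: [0.5336, 0.0262, 0.2573]
eef_rot: [3.141, -0.001, 0.47]
ft_force: [1.2, -0.6, -1.0]
opening: 0.0857
gripper_force: 0.0
t 12.35 pos [0.5276 0.0227 0.2571] rpy [-3.141  0.005  0.467] F [-2.7 -5.2  3.7] open 0.0855 gf 0.0 -> travel mm [-100.4  127.1   37.5] q [-0.14  0.61  0.07  1.61 -0.05  0.93 -1.16]
```

View pics/s3.png

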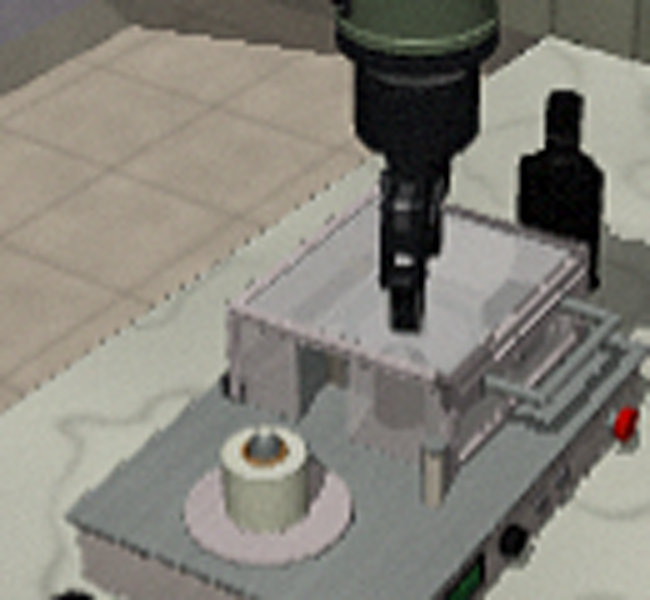

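The reel lies flat on the plate at (265,480), with the spindle tip showing in its bore. Next I turn the tool so the fingers close along the labeller's x.

```bash
python3 -m jog '[{"gripper":0,"travel":[0,0,0],"angular":[0,0,-8.3]},{"gripper":0,"travel":[0,0,0],"angular":[0,0,-8.3]},{"gripper":0,"travel":[0,0,0],"angular":[0,0,-8.3]},{"gripper":0,"travel":[0,0,0],"angular":[0,0,-8.3]},{"gripper":0,"travel":[0,0,0],"angular":[0,0,-8.3]},{"gripper":0,"travel":[0,0,0],"angular":[0,0,-8.3]},{"gripper":0,"travel":[0,0,0],"angular":[0,0,-8.3]},{"gripper":0,"travel":[0,0,0],"angular":[0,0,-8.3]}]'
python3 -c "
from h import *
to(.495,-.136,.22)"
```

```text
time_s: 13.2
position: [0.5351, 0.0266, 0.257]
eef_rot: [3.141, 0.0, 1.634]
ft_force: [-0.6, -0.4, -0.6]
opening: 0.0431
gripper_force: 0.0
t 13.2 pos [0.5351 0.0266 0.257 ] rpy [3.141 0.    1.634] F [-0.6 -0.4 -0.6] open 0.0431 gf 0.0 -> travel mm [-159.7  -50.4   37. ] q [ 0.05  0.62 -0.29  1.58  0.21  0.96 -0.24]
```

```bash
python3 - <<'E'
from h import *
import pickle
d=pickle.load(open('c0.pkl','rb'));c=d['top'];W=cloud(c);g=c['image'].astype(int).sum(2)
for u in(295,306,317): print(u,[(v,g[v,u],W[v,u,2].round(3),onz(c,u,v,.14)[0].round(4)) for v in range(192,203)])
c=d['side'];W=cloud(c)
m=(W[...,0]>.47)&(W[...,0]<.52)&(W[...,1]<-.09)&(W[...,1]>-.18)&(W[...,2]>.128)&(W[...,2]<.155);P=W[m];print(len(P),P.mean(0),np.percentile(P,[5,50,95],axis=0))
E
```

```text
295 [(192, np.int64(260), np.float64(0.073), np.float64(0.5115)), (193, np.int64(257), np.float64(0.075), np.float64(0.5089)), (194, np.int64(267), np.float64(0.076), np.float64(0.5063)), (195, np.int64(208), np.float64(0.142), np.float64(0.5037)), (196, np.int64(225), np.float64(0.144), np.float64(0.5011)), (197, np.int64(269), np.float64(0.142), np.float64(0.4985)), (198, np.int64(243), np.float64(0.142), np.float64(0.4959)), (199, np.int64(208), np.float64(0.139), np.float64(0.4933)), (200, np.int64(243), np.float64(0.076), np.float64(0.4907)), (201, np.int64(264), np.float64(0.074), np.float64(0.4881)), (202, np.int64(269), np.float64(0.074), np.float64(0.4855))]
306 [(192, np.int64(262), np.float64(0.074), np.float64(0.5108)), (193, np.int64(269), np.float64(0.073), np.float64(0.5082)), (194, np.int64(204), np.float64(0.141), np.float64(0.5056)), (195, np.int64(224), np.float64(0.144), np.float64(0.503)), (196, np.int64(265), np.float64(0.142), np.float64(0.5004)), (197, np.int64(249), np.float64(0.14), np.float64(0.4978)), (198, np.int64(212), np.float64(0.139), np.float64(0.49
[... 380 characters left out ...]
np.int64(227), np.float64(0.142), np.float64(0.5049)), (195, np.int64(268), np.float64(0.14), np.float64(0.5023)), (196, np.int64(254), np.float64(0.143), np.float64(0.4997)), (197, np.int64(194), np.float64(0.137), np.float64(0.4971)), (198, np.int64(241), np.float64(0.078), np.float64(0.4945)), (199, np.int64(262), np.float64(0.072), np.float64(0.4919)), (200, np.int64(274), np.float64(0.075), np.float64(0.4893)), (201, np.int64(172), np.float64(0.034), np.float64(0.4867)), (202, np.int64(148), np.float64(0.019), np.float64(0.4841))]
51 [ 0.49879014 -0.13511695  0.14045979] [[ 0.49411888 -0.17789022  0.13549424]
 [ 0.49841983 -0.13218403  0.14059194]
 [ 0.50383725 -0.09736377  0.1445874 ]]
```

```bash
python3 -m jog '[{"gripper":0,"travel":[-20,-6,0],"angular":[0,0,0]},{"gripper":0,"travel":[-20,-6,0],"angular":[0,0,0]},{"gripper":0,"travel":[-20,-6,0],"angular":[0,0,0]},{"gripper":0,"travel":[-20,-6,0],"angular":[0,0,0]},{"gripper":0,"travel":[-20,-6,0],"angular":[0,0,0]},{"gripper":0,"travel":[-20,-6,0],"angular":[0,0,0]},{"gripper":0,"travel":[-20,-6,0],"angular":[0,0,0]},{"gripper":0,"travel":[-20,-6,0],"angular":[0,0,0]}]'
```

```text
time_s: 14.0
position: [0.4962, -0.1368, 0.257]
eef_rot: [3.141, 0.0, 1.628]
ft_force: [-0.5, 0.7, 0.5]
opening: 0.0426
gripper_force: 0.0
```

Bar centre: x ≈ 0.500 at y −0.136, z 0.138, labeller yaw ≈ 0.06. I lower over it and grip.

```bash
python3 -m jog '[{"gripper":0,"travel":[0,4,10],"angular":[0,0,0]},{"gripper":0,"travel":[0,0,25],"angular":[0,0,0]},{"gripper":0,"travel":[0,0,30],"angular":[0,0,0]},{"gripper":0,"travel":[0,0,30],"angular":[0,0,0]},{"gripper":0,"travel":[0,0,25],"angular":[0,0,0]},{"gripper":0,"travel":[0,0,18],"angular":[0,0,0]},{"gripper":0,"travel":[0,0,0],"angular":[0,0,0]},{"gripper":0,"travel":[0,0,0],"angular":[0,0,0]}]'
python3 -m jog '[{"gripper":1,"travel":[0,0,0],"angular":[0,0,0]},{"gripper":1,"travel":[0,0,0],"angular":[0,0,0]},{"gripper":1,"travel":[0,0,0],"angular":[0,0,0]},{"gripper":1,"travel":[0,0,0],"angular":[0,0,0]},{"gripper":1,"travel":[0,0,0],"angular":[0,0,0]},{"gripper":1,"travel":[0,0,0],"angular":[0,0,0]},{"gripper":1,"travel":[0,0,0],"angular":[0,0,0]},{"gripper":1,"travel":[0,0,0],"angular":[0,0,0]}]' 40
python3 - <<'E'
from h import *
R=to(.5,-.136,.12)
# arc plan: TCP offsets from now along labeller x and z for hood angles, converted to tool axes
lx=np.array([np.cos(.06),np.sin(.06),0])
p0=None
for a in np.arange(0,1.06,.05):
    x=-.235*np.cos(a)+.055*np.sin(a);z=.055*np.cos(a)+.235*np.sin(a)
    P=(lx*x+[0,0,z])@R*1000
    if p0 is None:p00=P
    print(round(a,2),'cum',(P-p00).round(1),'step',(P-p0).round(1) if p0 is not None else ''); p0=P
E
```

```text
time_s: 14.8
position: [0.5005, -0.1352, 0.1184]
eef_rot: [-3.142, -0.0, 1.629]
ft_force: [-0.1, -0.2, 0.6]
opening: 0.0426
gripper_force: 0.0
time_s: 15.6
position: [0.5003, -0.1356, 0.1183]
eef_rot: [3.141, -0.0, 1.629]
ft_force: [-0.2, 0.4, 2.4]
opening: 0.0103
gripper_force: 39.0
t 15.6 pos [ 0.5003 -0.1356  0.1183] rpy [ 3.141 -0.     1.629] F [-0.2  0.4  2.4] open 0.0103 gf 39.0 -> travel mm [-0.4 -0.3 -1.7] q [ 0.33  0.8  -0.23  1.82  0.31  0.56 -0.04]
0.0 cum [0. 0. 0.] step 
0.05 cum [  0.    3.  -11.7] step [  0.    3.  -11.7]
0.1 cum [  0.    6.7 -23.2] step [  0.    3.6 -11.5]
0.15 cum [  0.   10.9 -34.5] step [  0.    4.2 -11.3]
0.2 cum [  0.   15.6 -45.6] step [  0.    4.8 -11.1]
0.25 cum [  0.1  20.9 -56.4] step [  0.    5.3 -10.8]
0.3 cum [  0.1  26.8 -67. ] step [  0.    5.8 -10.6]
0.35 cum [  0.1  33.1 -77.2] step [  0.    6.4 -10.3]
0.4 cum [  0.1  40.  -87.2] step [ 0.   6.9 -9.9]
0.45 cum [  0.1  47.3 -96.7] step [ 0.   7.4 -9.6]
0.5 cum [ 1.000e-01  5.510e+01 -1.059e+02] step [ 0.   7.8 -9.2]
0.55 cum [   0.2   63.4 -114.7] step [ 0.   8.3 -8.8]
0.6 cum [   0.2   72.1 -123.1] step [ 0.   8.7 -8.4]
0.65 cum [   0.2   81.2 -131. ] step [ 0.   9.1 -7.9]
0.7 cum [   0.2   90.7 -138.4] step [ 0.   9.5 -7.5]
0.75 cum [   0.2  100.6 -145.4] step [ 0.   9.8 -7. ]
0.8 cum [   0.3  110.7 -151.9] step [ 0.  10.2 -6.5]
0.85 cum [   0.3  121.2 -157.8] step [ 0.  10.5 -6. ]
0.9 cum [   0.3  132.  -163.3] step [ 0.  10.8 -5.4]
0.95 cum [   0.3  143.1 -168.1] step [ 0.  11.  -4.9]
1.0 cum [   0.4  154.3 -172.4] step [ 0.  11.3 -4.3]
1.05 cum [   0.4  165.8 -176.2] step [ 0.  11.5 -3.7]
```

Bar gripped (39 N). I raise along the arc, 0.05 rad per row.

```bash
python3 -m jog '[{"gripper":1,"travel":[0,3,-11.7],"angular":[0,0,0]},{"gripper":1,"travel":[0,3.6,-11.5],"angular":[0,0,0]},{"gripper":1,"travel":[0,4.2,-11.3],"angular":[0,0,0]},{"gripper":1,"travel":[0,4.8,-11.1],"angular":[0,0,0]},{"gripper":1,"travel":[0,5.3,-10.8],"angular":[0,0,0]},{"gripper":1,"travel":[0,5.8,-10.6],"angular":[0,0,0]},{"gripper":1,"travel":[0,6.4,-10.3],"angular":[0,0,0]},{"gripper":1,"travel":[0,0,0],"angular":[0,0,0]}]'
python3 - <<'E'
from h import *
to(.5,-.136,.12)
c=cam('side');save(c,'s4.png',(170,80,310,220),5)
E
```

```text
time_s: 16.4
position: [0.5321, -0.1336, 0.1961]
eef_rot: [-3.138, -0.0, 1.629]
ft_force: [-12.5, 2.5, 3.4]
opening: 0.0102
gripper_force: 39.4
t 16.4 pos [ 0.5321 -0.1336  0.1961] rpy [-3.138 -0.     1.629] F [-12.5   2.5   3.4] open 0.0102 gf 39.4 -> travel mm [ -0.6 -31.9  76.3] q [ 0.34  0.72 -0.28  1.62  0.25  0.84  0.01]
```

View pics/s4.png

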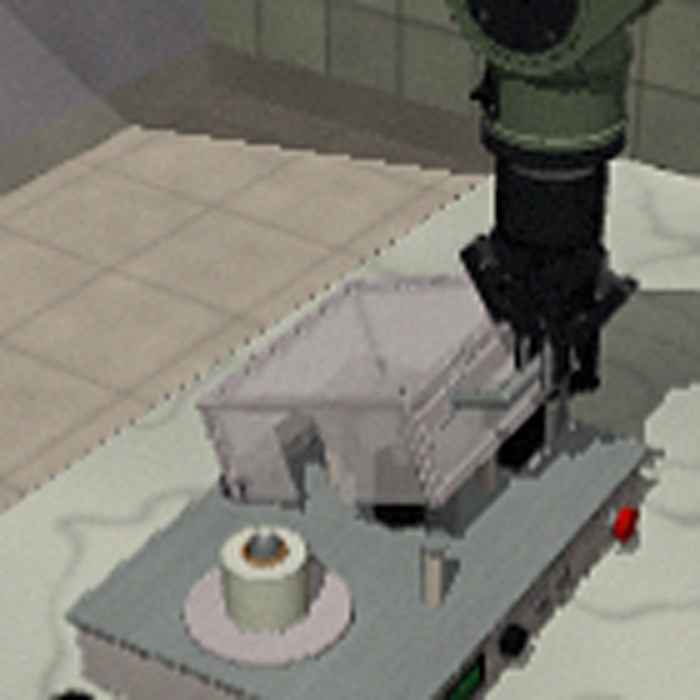

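The hood is rising with the bar in the fingers at about (555,370), and the reel is undisturbed at (265,580). A 12 N radial push means I'm a touch inside the arc, so I trim it by about 2 mm and continue.

```bash
python3 -m jog '[{"gripper":1,"travel":[0,5.4,-10.4],"angular":[0,0,0]},{"gripper":1,"travel":[0,6.4,-10],"angular":[0,0,0]},{"gripper":1,"travel":[0,7.8,-9.2],"angular":[0,0,0]},{"gripper":1,"travel":[0,8.3,-8.8],"angular":[0,0,0]},{"gripper":1,"travel":[0,8.7,-8.4],"angular":[0,0,0]},{"gripper":1,"travel":[0,9.1,-7.9],"angular":[0,0,0]},{"gripper":1,"travel":[0,0,0],"angular":[0,0,0]},{"gripper":1,"travel":[0,0,0],"angular":[0,0,0]}]'
cat >> h.py <<'E'
def hood():
    o=get_obs();R=Ro.from_euler('xyz',o['eef_rot']).as_matrix();b=o['position']+R@[0,0,-.0187]
    lx=np.array([np.cos(.06),np.sin(.06)]); 
    h=np.array([.5003,-.1356])+.235*lx
    x=(b[:2]-h)@lx; z=b[2]-.082
    print('hood est',round(np.arctan2(.055,-.235)-np.arctan2(z,x),3),'radius err mm',round((np.hypot(x,z)-np.hypot(.235,.055))*1000,1))
E
python3 - <<'E'
from h import *
to(.5,-.136,.12);hood()
E
```

```text
time_s: 17.25
position: [0.5776, -0.1307, 0.2505]
eef_rot: [-3.138, -0.001, 1.629]
ft_force: [-13.6, 4.1, 13.0]
opening: 0.0106
gripper_force: 40.6
t 17.25 pos [ 0.5776 -0.1307  0.2505] rpy [-3.138e+00 -1.000e-03  1.629e+00] F [-13.6   4.1  13. ] open 0.0106 gf 40.6 -> travel mm [ -0.8 -77.4 130.8] q [ 0.31  0.73 -0.3   1.38  0.22  1.07  0.04]
hood est 0.642 radius err mm 3.3
```

```bash
python3 - <<'E'
from h import *
c=cam('side');save(c,'s5.png',(200,90,310,190),7)
o=get_obs();print(o['ft_force'],o['moment'])
E
```

```text
[-13.15011515   3.98376522  13.59142714] [0.79889292 2.93926451 0.02352737]
```

View pics/s5.png

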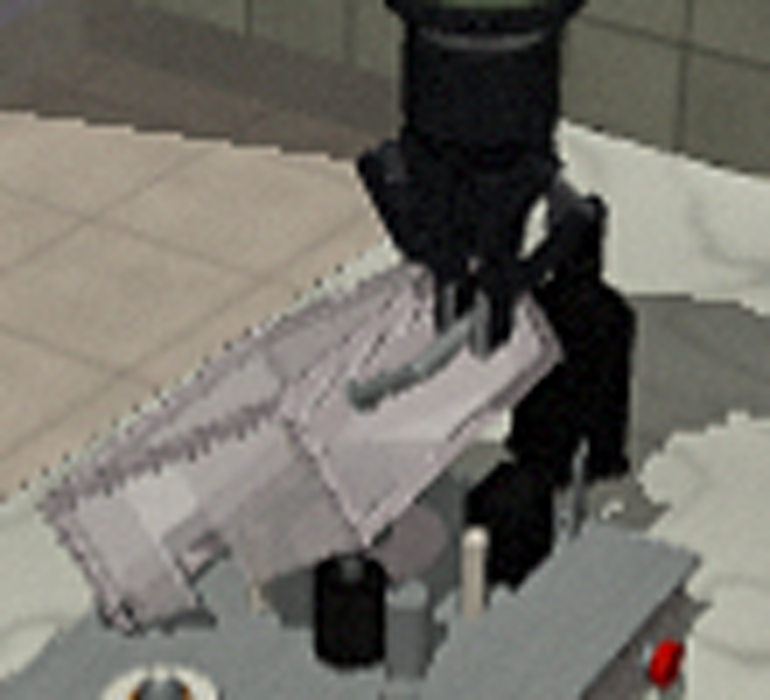

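The picture shows the bar held near its middle at about (470,320). The gripper is clear of the hood's upper edge, which lies below and behind the bar. I trim outward and carry on past balance, slowly at the end.

```bash
python3 -m jog '[{"gripper":1,"travel":[0,8,-9],"angular":[0,0,0]},{"gripper":1,"travel":[0,9.5,-7.6],"angular":[0,0,0]},{"gripper":1,"travel":[0,10,-6.8],"angular":[0,0,0]},{"gripper":1,"travel":[0,10.4,-6.2],"angular":[0,0,0]},{"gripper":1,"travel":[0,0,0],"angular":[0,0,0]},{"gripper":1,"travel":[0,0,0],"angular":[0,0,0]},{"gripper":1,"travel":[0,0,0],"angular":[0,0,0]},{"gripper":1,"travel":[0,0,0],"angular":[0,0,0]}]'
python3 - <<'E'
from h import *
to(.5,-.136,.12);hood()
E
```

```text
time_s: 18.1
position: [0.6163, -0.1283, 0.2793]
eef_rot: [-3.141, -0.001, 1.629]
ft_force: [2.2, 5.4, -4.6]
opening: 0.0103
gripper_force: 40.1
t 18.1 pos [ 0.6163 -0.1283  0.2793] rpy [-3.141e+00 -1.000e-03  1.629e+00] F [ 2.2  5.4 -4.6] open 0.0103 gf 40.1 -> travel mm [  -1.1 -116.5  159.4] q [ 0.28  0.77 -0.29  1.17  0.21  1.23  0.05]
hood est 0.838 radius err mm 5.1
```

```bash
python3 -m jog '[{"gripper":1,"travel":[0.5,10.6,-5.6],"angular":[0,0,0]},{"gripper":1,"travel":[0,10.9,-5],"angular":[0,0,0]},{"gripper":1,"travel":[0,11.2,-4.4],"angular":[0,0,0]},{"gripper":1,"travel":[0,8,-2.5],"angular":[0,0,0]},{"gripper":1,"travel":[0,0,0],"angular":[0,0,0]},{"gripper":1,"travel":[0,0,0],"angular":[0,0,0]},{"gripper":1,"travel":[0,0,0],"angular":[0,0,0]},{"gripper":1,"travel":[0,0,0],"angular":[0,0,0]}]'
python3 - <<'E'
from h import *
to(.5,-.136,.12);hood()
# independent hood angle: front frame of hood from depth cloud, in labeller axes rel. hinge
lx=np.array([np.cos(.06),np.sin(.06)]);ly=np.array([-lx[1],lx[0]])
h=np.array([.5003,-.1356])+.235*lx
for n in('side','top'):
    c=cam(n);save(c,n+'6.png',s=1.5);W=cloud(c);Q=np.stack([(W[...,:2]-h)@lx,(W[...,:2]-h)@ly,W[...,2]-.083],-1)
    m=(Q[...,1]>.09)&(Q[...,1]<.112)&(Q[...,0]>-.2)&(Q[...,0]<.15)&(Q[...,2]>.02)&(Q[...,2]<.25); P=Q[m][:,[0,2]]
    if len(P)>10:
        print(n,len(P),'convex hull',cv2.convexHull(P.astype(np.float32))[:,0].round(3).tolist())
        print('max radius pts (expect 0.202 at corner ang .408+hood)', [(round(np.hypot(*p),3),round(np.arctan2(p[1],-p[0])-.408,3)) for p in P[np.argsort(-np.hypot(*P.T))[:6]]])
E
```

```text
time_s: 18.9
position: [0.6571, -0.1258, 0.2975]
eef_rot: [-3.142, -0.001, 1.629]
ft_force: [-2.1, 4.3, 4.0]
opening: 0.0104
gripper_force: 41.8
t 18.9 pos [ 0.6571 -0.1258  0.2975] rpy [-3.142e+00 -1.000e-03  1.629e+00] F [-2.1  4.3  4. ] open 0.0104 gf 41.8 -> travel mm [  -1.2 -157.4  177.5] q [ 0.24  0.84 -0.28  0.94  0.21  1.39  0.07]
hood est 1.02 radius err mm 5.5
side 747 convex hull [[0.06700000166893005, 0.04399999976158142], [0.050999999046325684, 0.07100000232458115], [-0.014000000432133675, 0.1770000010728836], [-0.024000000208616257, 0.19200000166893005], [-0.03200000151991844, 0.2029999941587448], [-0.035999998450279236, 0.2029999941587448], [-0.052000001072883606, 0.19699999690055847], [-0.09399999678134918, 0.16899999976158142], [-0.10400000214576721, 0.1589999943971634], [-0.10400000214576721, 0.15800000727176666], [-0.09700000286102295, 0.14499999582767487], [-0.08500000089406967, 0.125], [-0.07199999690055847, 0.10400000214576721], [-0.027000000700354576, 0.03400000184774399], [-0.019999999552965164, 0.02500000037252903], [-0.00800000037997961, 0.02199999988079071
[... 808 characters left out ...]
98], [-0.07400000095367432, 0.18199999630451202], [-0.09399999678134918, 0.1679999977350235], [-0.10400000214576721, 0.1599999964237213], [-0.10400000214576721, 0.1589999943971634], [-0.10300000011920929, 0.15700000524520874], [-0.01899999938905239, 0.020999999716877937], [0.028999999165534973, 0.020999999716877937], [0.04100000113248825, 0.02199999988079071], [0.06599999964237213, 0.0430000014603138]]
max radius pts (expect 0.202 at corner ang .408+hood) [(np.float64(0.207), np.float64(0.992)), (np.float64(0.207), np.float64(1.002)), (np.float64(0.206), np.float64(1.005)), (np.float64(0.206), np.float64(0.993)), (np.float64(0.206), np.float64(1.007)), (np.float64(0.206), np.float64(0.995))]
```

Depth data put the hood at about 1.01 rad, past balance and under control. I ease back to about 0.80.

```bash
python3 -m jog '[{"gripper":1,"travel":[0.5,-6,2],"angular":[0,0,0]},{"gripper":1,"travel":[0,-8,3],"angular":[0,0,0]},{"gripper":1,"travel":[0,-8,3.7],"angular":[0,0,0]},{"gripper":1,"travel":[0,-8,4],"angular":[0,0,0]},{"gripper":1,"travel":[0,-8,4.4],"angular":[0,0,0]},{"gripper":1,"travel":[0,-6,3.5],"angular":[0,0,0]},{"gripper":1,"travel":[0,-4,2.5],"angular":[0,0,0]},{"gripper":1,"travel":[0,0,0],"angular":[0,0,0]}]'
python3 -m jog '[{"gripper":1,"travel":[0,0,0],"angular":[0,0,0]},{"gripper":1,"travel":[0,0,0],"angular":[0,0,0]},{"gripper":1,"travel":[0,0,0],"angular":[0,0,0]},{"gripper":1,"travel":[0,0,0],"angular":[0,0,0]},{"gripper":1,"travel":[0,0,0],"angular":[0,0,0]},{"gripper":1,"travel":[0,0,0],"angular":[0,0,0]},{"gripper":1,"travel":[0,0,0],"angular":[0,0,0]},{"gripper":1,"travel":[0,0,0],"angular":[0,0,0]}]'
python3 - <<'E'
from h import *
to(.5,-.136,.12);hood()
lx=np.array([np.cos(.06),np.sin(.06)]);ly=np.array([-lx[1],lx[0]]);h=np.array([.5003,-.1356])+.235*lx
c=cam('side');save(c,'s7.png',(170,80,310,220),5);W=cloud(c);Q=np.stack([(W[...,:2]-h)@lx,(W[...,:2]-h)@ly,W[...,2]-.083],-1)
m=(Q[...,1]>.09)&(Q[...,1]<.112)&(Q[...,0]>-.2)&(Q[...,0]<.15)&(Q[...,2]>.02)&(Q[...,2]<.25); P=Q[m][:,[0,2]]
print([(round(np.hypot(*p),3),round(np.arctan2(p[1],-p[0])-.408,3)) for p in P[np.argsort(-np.hypot(*P.T))[:5]]])
E
```

```text
time_s: 19.8
position: [0.609, -0.1288, 0.2744]
eef_rot: [-3.141, 0.0, 1.628]
ft_force: [-1.9, 0.9, 4.3]
opening: 0.0104
gripper_force: 42.3
time_s: 20.6
position: [0.6095, -0.1287, 0.2747]
eef_rot: [3.141, 0.001, 1.628]
ft_force: [-4.4, 0.1, 7.5]
opening: 0.0102
gripper_force: 42.5
t 20.6 pos [ 0.6095 -0.1287  0.2747] rpy [3.141e+00 1.000e-03 1.628e+00] F [-4.4  0.1  7.5] open 0.0102 gf 42.5 -> travel mm [  -0.9 -109.8  154.7] q [ 0.28  0.76 -0.29  1.21  0.21  1.2   0.05]
hood est 0.805 radius err mm 4.5
[(np.float64(0.207), np.float64(0.775)), (np.float64(0.206), np.float64(0.767)), (np.float64(0.206), np.float64(0.781)), (np.float64(0.205), np.float64(0.754)), (np.float64(0.205), np.float64(0.771))]
```

View pics/s7.png

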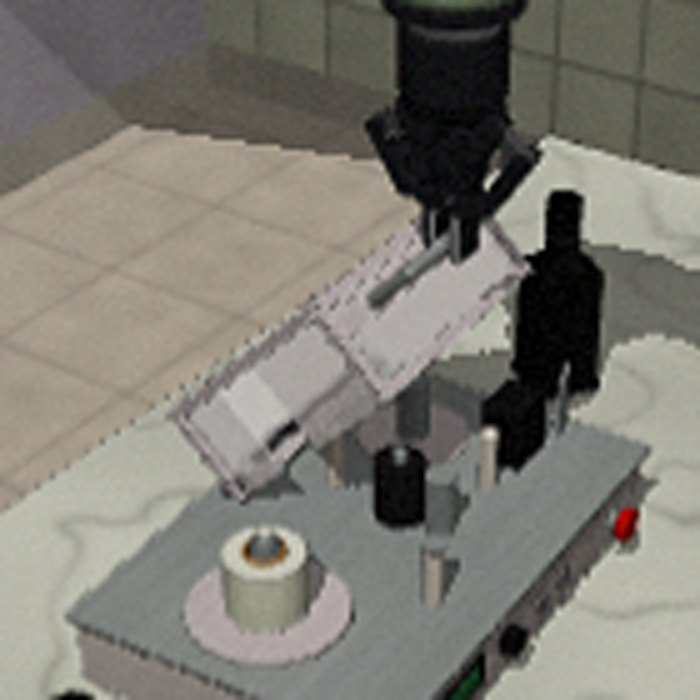

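The hood is held at about 0.78–0.80 rad with the bar in the fingers at (455,245), and the reel is flat on its plate at (265,580). Nothing else has been disturbed, so I hand in.

```bash
python3 -c "
from rig import job
print(job.finish_job())"
```

```text
the job is handed in; nothing more can be done
None
```

The reel is down flat on the plate and let go. The hood was raised to about 1.01 rad, past its balance point, and is now held steady at about 0.79 rad; the job is handed in at about 21 s, but the hand-in gave no verdict.

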